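# Pack the card rack and push its end stop snug

### The arm

A 6-joint arm with a two-finger parallel gripper is mounted at the origin on a cart in front of the work surface, level with it; the furniture and walls round the work are solid. World frame = base frame: x ahead of the robot, y to its left, z up, the work surface at z = 0. Lengths are in m, angles in rad, forces in N, time in s.
With the tool pointing down it reaches from about 0.3 to 0.75 m from the base axis. Payload 8.5 kg.
Tool frame: the origin (TCP) lies midway between the tips of the shut fingers; the grasp point (between the pads) lies 19 mm behind it; y points along the fingers, x is the direction in which the jaws open and shut, and the axes are right-handed (so a half turn about y gives the same grasp; the last joint's range is limited). The gripper opens to 88 mm and grips with 3 to 60 N. Pads are 18 mm wide; open, the fingers measure 123 mm over their backs; the gripper's body (75 mm by 187 mm) begins 45 mm behind the grasp point.
Start: joints at [0.896, 0.381, 1.297, -0, 1.464, -0.215], TCP at [0.244, 0.493, 0.239] pointing down, gripper open.
Joint ranges: [-3.11, 3.11], [-0.89, 2.33], [0.22, 2.48], [-1.42, 4.56], [0.17, 2.85], [-2.88, 2.88]. Speed limits (rad/s): [2.39, 2.39, 3.14, 3.14, 3.14, 3.14].

### API

Orientations are given as a unit quaternion [w, x, y, z].
In Python, from workcell import arm, capture, nets gives the robot as it stands. The module is installed in compiled form; this text tells all that it offers.
- The arm moves only by the tool apply_moves, never from a script. Its argument "series" is a list of rows, each an object with "offset": the shift along the world's x, y, z in mm, a list of three; "dr": the turn, a rotation vector about the world's x, y, z in degrees, a list of three. In form: [{"offset": [dx, dy, dz], "dr": [wx, wy, wz]}, ...]. A call has 1 to 10 rows; each row is the pose to reach, as a shift and turn from the pose commanded when the call began; what a row does not reach only later rows make up. A row lasts 1/8 s, in which the tool goes at most 62.5 mm and 10.7 degrees, less where a joint would pass 70% of its speed; a pose out of reach is approached as far as the arm can. A call with a gripper value outside its range is refused whole. "jaw" is the finger opening in mm, from 0 to 88.1, set as the call begins (left out, the last holds). The fingers move at their own pace and stop on an object; the grip force is fixed at half the most. Time passes only in rows, so rows that repeat a pose let the fingers close. It gives the time, the measured TCP pose, the force and the opening at its end, in the units of the state.
- arm.get_state(): the state, without advancing time (a new reading comes with each control period).
- capture(name): name is "side" or "top" or "wrist"; returns a dict with "frame" (384x512x3 uint8, blue, green, red), "z_map" (384x512 float32, m along the optical axis (not along the pixel's ray), 0 where there is no reading), "fx", "fy", "cx", "cy" (pixels), "D" ([k1, k2, p1, p2, k3] as OpenCV has them; the pictures are not rectified), "rvec" (rotation vector, rad) and "tvec" (3), from world to camera coordinates, as OpenCV has them; the wrist camera has in their place "hand_eye" (4x4, takes a point from camera to tool coordinates, whose origin is the TCP and whose axes are the tool frame's). Camera axes: x right, y down, z forward; pixel columns grow to the right and rows downward; lengths in m; the calibration is good to about 2 mm. A picture is of the moment at which its call begins: read the wrist's pose just before it.
- arm.finish_job(): hands the job in, once; it reports no verdict.
Trained networks look in a picture, given as the dict that the camera call returned (one of the last four; its "shot" number tells which), for a name from the list of things; names that differ only in an ending like _2 or _b are one class to them, and where a whole thing is asked for, a point or a joint stands for the part that bears it (a point fixed in the world has none). Each returns a list of dicts, best first, with "conf" (0 to 1); they miss things now and then, are a little off and sometimes report something else, mostly with a low value. They report only what shows in the picture. A call takes as long as a camera call. They do not tell look-alikes from the thing itself.
- nets.boxes_of(picture, query): "rect" ([left, top, right, bottom] in pixels, round what is visible of it).
- nets.outline_of(picture, query): "mask" (384x512 bool, what is visible of it) and "rect" ([left, top, right, bottom] in pixels, round what is visible of it).
The state is a dict: "clock": time; "joint_positions": joint angles; "joint_velocities": joint speeds; "effort": joint torques, N m; "eef_pos": TCP position; "ee_rot": TCP orientation; "wrist_force": force on the tool from outside, world axes, zero at the start; "moment": the same for the moment, N m; "width": finger opening in m.
Only numpy, scipy, OpenCV 4.12 (cv2) and the standard library are available. Lean on these libraries where they do the work, as an engineer would, in place of code of your own. Each camera call takes 0.05 s, during which the arm holds its last target. There are 200 camera calls.

### The job

Stand the pink box of note cards on end in the wooden card rack, broad side against the white card pack that already stands there by the fixed end wall, and slide the blue end stop up snug so that pack and box stand pressed together with no gaps. Leave the red box where it stands.

Things in the scene. Friction and masses are not known exactly. Their poses are not given: they have to be found in the camera images.
- rack: Fixed wooden rack, 160 (x) x 240 (y) x 95 mm. Origin: centre of underside, on the table; z up; +y towards its end wall (inner face y = +105 mm). Floor top z = 6 mm; rails 15 mm high leave x = -73 to +73 mm free. A loose white pack (31 mm along y, 129 along x, top z = 105 mm) stands at the wall, free face y = +74 mm; at the start 114 to 154 mm are free between it and the stop.
- stop_push (a point): Middle of the black pad on the outer (rack -y) face of the blue stop, 95 mm above the table; rack axes. Pad 70 mm wide, z = 68 to 108 mm; plate 136 mm wide, top z = 112 mm, inner face 15 mm from this point along +y. Slides along rack y only, with 2 to 4 N, and stays where left. Starts at rack y = -95 to -55 mm; near +33 mm when all is pressed together. Push high: the pink box beyond is taller.
- pink_box_center (a point): Centre of the loose flat pink (magenta) box with patterned lid, 88 x 125 x 26 mm, 0.1 to 0.2 kg, standing on end on the table: 125 mm tall (its y, up), 88 wide (its x, level), 26 thick (its z, level; grasp across it, near the top, so that the gripper clears pack and stop). Standing on the rack floor, its centre is 68.5 mm above the table, its top 131 mm.
- red_box_center (a point): Centre of the similar loose red box, 90 x 122 x 24 mm, standing on end on the table in the same way (y up, z through its 24 mm thickness). A bystander: leave it alone.
Not all that is in view belongs to the job. Leave any turquoise or yellow look-alike of the part that bears pink_box_center alone.

How it is judged:
By the outcome, as a careful person would: the job done as asked, in the order asked, and still so for the second after the job is handed in, with the robot touching nothing.
It also fails if it takes over 53 s, if anything falls off the work surface, if the arm or the gripper's body presses on something with over 40 N, if the wrist force passes 120 N, or if a joint passes its speed limit or range.

## Working session

There is one attempt and no reset: what is moved stays moved. The work goes in short steps, Python scripts to look and compute and a tool call to move; the robot and the scene stay as the last step left them, time stands still between calls to the robot, and variables do not carry over. Pictures are saved under pics/ and viewed, about 8 in all and at most 12, crops included, and the job is handed in when it is done.

Besides the shell and the picture viewer there is one more tool, called after "Emit:" as name(argument=value, ...) on one line, values as JSON. apply_moves: Moves the arm, as the interface text tells. Its arguments: {"type":"object","properties":{"series":{"type":"array"},"jaw":{"type":"number"}},"required":["series"]}

```bash
mkdir -p pics
cat > h.py <<'E'
import numpy as np, cv2
from scipy.spatial.transform import Rotation as R
from workcell import arm, capture, nets
def pts(c, st=None):
    z=c["z_map"]; v,u=np.mgrid[0:384,0:512]
    K=np.array([[c["fx"],0,c["cx"]],[0,c["fy"],c["cy"]],[0,0,1.]])
    n=cv2.undistortPoints(np.stack([u,v],-1).reshape(-1,1,2).astype(np.float64),K,np.array(c["D"],float)).reshape(384,512,2)
    P=np.dstack([n*z[...,None],z])
    if "rvec" in c and c["rvec"] is not None:
        M=cv2.Rodrigues(np.array(c["rvec"],float))[0]; W=(P-np.ravel(c["tvec"]))@M
    else:
        H=np.array(c["hand_eye"]); q=st["ee_rot"]; T=R.from_quat([q[1],q[2],q[3],q[0]]).as_matrix()
        W=(P@H[:3,:3].T+H[:3,3])@T.T+np.array(st["eef_pos"])
    W[z==0]=np.nan
    return W
E
cat > a.py <<'E'
from h import *
s=arm.get_state(); print({k:np.round(s[k],3).tolist() for k in ("clock","eef_pos","ee_rot","width")})
for n in ("top","side"):
    c=capture(n); W=pts(c); cv2.imwrite(f"pics/{n}0.png",c["frame"]); np.save(n+"W.npy",W); np.save(n+"I.npy",c["frame"])
    for q in ("pink_box_center","red_box_center","rack","stop_push"):
        for o in nets.outline_of(c,q)[:4]:
            m=o["mask"]; w=W[m]; w=w[~np.isnan(w[:,0])]
            print(n,q,round(o["conf"],2),np.round(o["rect"]).tolist(),"BGR",c["frame"][m].mean(0).round().tolist(),"med",np.median(w,0).round(3).tolist(),"lo/hi",np.percentile(w,[3,97],0).round(3).tolist())
E
python3 a.py; python3 -c "
import cv2,numpy as np
a=cv2.imread('pics/top0.png');b=cv2.imread('pics/side0.png')
cv2.imwrite('pics/both.png',cv2.resize(np.vstack([a,b]),(400*2,600*2))[:, :]) if 0 else None"
```

```text
{'clock': 0.0, 'eef_pos': [0.244, 0.493, 0.238], 'ee_rot': [-0.601, 0.601, 0.372, -0.373], 'width': 0.088}
top pink_box_center 0.96 [112.0, 167.0, 166.0, 206.0] BGR [120.0, 121.0, 38.0] med [0.456, 0.338, 0.11] lo/hi [[0.433, 0.304, 0.012], [0.485, 0.375, 0.126]]
top pink_box_center 0.84 [184.0, 177.0, 207.0, 225.0] BGR [111.0, 79.0, 193.0] med [0.425, 0.212, 0.123] lo/hi [[0.389, 0.196, 0.023], [0.471, 0.232, 0.126]]
top pink_box_center 0.72 [134.0, 238.0, 187.0, 261.0] BGR [59.0, 179.0, 196.0] med [0.323, 0.282, 0.123] lo/hi [[0.305, 0.245, 0.01], [0.344, 0.326, 0.127]]
top red_box_center 0.76 [175.0, 102.0, 201.0, 159.0] BGR [56.0, 58.0, 177.0] med [0.579, 0.24, 0.12] lo/hi [[0.55, 0.223, 0.017], [0.634, 0.26, 0.124]]
top rack 0.91 [271.0, 114.0, 377.0, 205.0] BGR [122.0, 153.0, 171.0] med [0.546, -0.1, 0.007] lo/hi [[0.458, -0.198, 0.002], [0.627, 0.035, 0.111]]
top stop_push 0.94 [332.0, 114.0, 361.0, 184.0] BGR [98.0, 66.0, 46.0] med [0.556, -0.131, 0.078] lo/hi [[0.492, -0.159, 0.017], [0.625, -0.111, 0.113]]
side pink_box_center 0.83 [200.0, 171.0, 229.0, 220.0] BGR [119.0, 1
[... 478 characters left out ...]
 160.0] med [0.589, 0.231, 0.068] lo/hi [[0.554, 0.219, 0.007], [0.638, 0.245, 0.12]]
side red_box_center 0.64 [256.0, 207.0, 376.0, 286.0] BGR [109.0, 122.0, 129.0] med [0.541, -0.14, 0.009] lo/hi [[0.45, -0.205, 0.002], [0.642, -0.003, 0.108]]
side rack 0.57 [258.0, 207.0, 373.0, 285.0] BGR [109.0, 122.0, 129.0] med [0.542, -0.141, 0.01] lo/hi [[0.451, -0.204, 0.002], [0.64, -0.003, 0.108]]
side stop_push 0.74 [305.0, 207.0, 356.0, 271.0] BGR [97.0, 62.0, 38.0] med [0.552, -0.144, 0.062] lo/hi [[0.494, -0.16, 0.014], [0.626, -0.123, 0.11]]
side stop_push 0.3 [258.0, 206.0, 373.0, 287.0] BGR [109.0, 122.0, 129.0] med [0.542, -0.141, 0.01] lo/hi [[0.45, -0.205, 0.002], [0.64, -0.003, 0.108]]
```

View pics/top0.png

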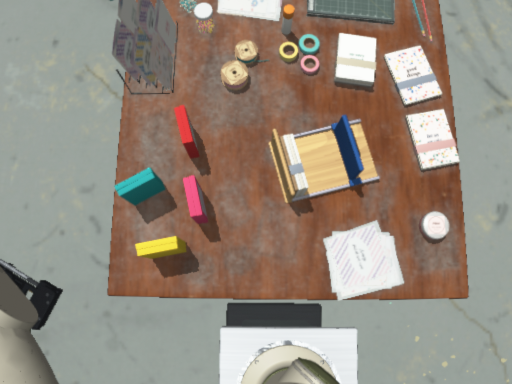

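View pics/side0.png

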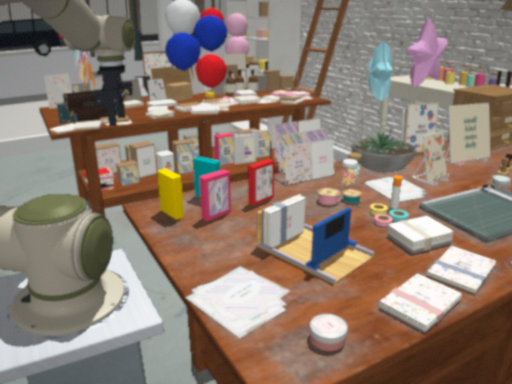

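The first top picture shows:
- pink box at about (195,199)
- red box at (187,131)
- turquoise look-alike at (140,185)
- yellow look-alike at (160,246)
- rack at (325,160), with the white pack at (293,160) and the blue stop at (350,150)

Candidates for the pink box are magenta (195,199), red (187,131), turquoise (140,185) and yellow (160,246). I choose the magenta one by the description.

```bash
cat > b.py <<'E'
from h import *
W=np.load("topW.npy"); I=np.load("topI.npy"); 
def rect(name,m):
    p=W[m][:,:2].astype(np.float32)*1000
    (c,s,a)=cv2.minAreaRect(p); print(name,len(p),"c",np.round(c,1),"size",np.round(s,1),"ang",round(a,1),"z",np.round(np.median(W[m][:,2])*1000,1))
    return p
v,u=np.mgrid[0:384,0:512]; Z=W[...,2]
hsv=cv2.cvtColor(I,cv2.COLOR_BGR2HSV).astype(int)
def reg(l,t,r,b): return (u>=l)&(u<=r)&(v>=t)&(v<=b)
rect("pinktop",reg(180,172,210,228)&(Z>.117))
rect("redtop",reg(170,98,205,162)&(Z>.114))
rect("packtop",reg(270,115,315,205)&(Z>.1))
rect("walltop",reg(265,115,300,205)&(Z>.085)&(Z<.1))
rect("stoptop",reg(330,112,365,190)&(Z>.106))
rect("floor",reg(265,110,380,205)&(Z>.002)&(Z<.012)&(hsv[...,0]>12)&(hsv[...,0]<28)&(hsv[...,2]>150))
x=cv2.resize(I[90:230,170:230],None,fx=4,fy=4,interpolation=2); y=cv2.resize(I[105:210,262:385],None,fx=4,fy=4,interpolation=2)
y=cv2.copyMakeBorder(y,0,560-y.shape[0],0,0,0); cv2.imwrite("pics/crop.png",np.hstack([x,y]))
E
python3 b.py
```

```text
pinktop 504 c [431.3 216.7] size [88.5 26.3] ang 13.8 z 123.9
redtop 419 c [594.5 245.2] size [92.1 24. ] ang 16.2 z 121.0
packtop 662 c [517.2  -2. ] size [129.1  31.1] ang 15.5 z 102.3
walltop 479 c [522.7   5.3] size [157.3  41.3] ang 15.2 z 93.9
stoptop 345 c [ 562.2 -134.8] size [135.1  15.8] ang 15.7 z 110.5
floor 2938 c [556.  -84.2] size [167.1 242.8] ang 16.1 z 5.4
```

View pics/crop.png

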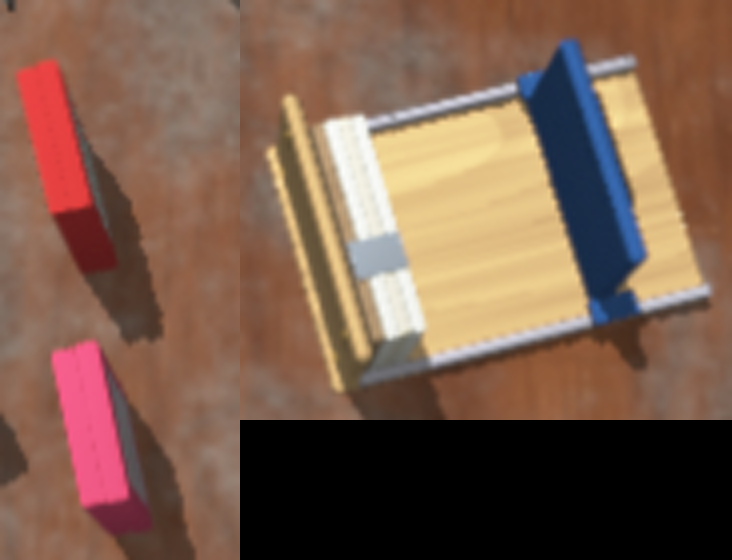

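The crop confirms the magenta box, about 26 mm thick, and the stop and pack faces are parallel at about 15.6°. Next I work out the yaw.

Run:
```python
from h import *
s=arm.get_state(); q=s["ee_rot"]; T=R.from_quat([q[1],q[2],q[3],q[0]]).as_matrix()
print(T.round(3), np.degrees(np.arctan2(T[1,0],T[0,0])), np.array(s["eef_pos"])*1000)
```

```text
[[ 0.444 -0.    -0.896]
 [ 0.896 -0.     0.444]
 [-0.    -1.     0.   ]] 63.65736652320752 [244.04711798 492.84835918 238.71534386]
```

Emit:
apply_moves(series=[{"offset":[187,-276,0],"dr":[0,0,40]},{"offset":[187,-276,0],"dr":[0,0,40]},{"offset":[187,-276,0],"dr":[0,0,40]},{"offset":[187,-276,0],"dr":[0,0,40]},{"offset":[187,-276,0],"dr":[0,0,40]},{"offset":[187,-276,0],"dr":[0,0,40]},{"offset":[187,-276,0],"dr":[0,0,40]},{"offset":[187,-276,0],"dr":[0,0,40]},{"offset":[187,-276,0],"dr":[0,0,40]},{"offset":[187,-276,0],"dr":[0,0,40]}], jaw=62)

```text
clock: 1.75
eef_pos: [0.4305, 0.2177, 0.2388]
ee_rot: [-0.437, 0.437, 0.556, -0.556]
wrist_force: [0.2, 0.2, 0.1]
width: 0.062
```

Run:
```python
from h import *
s=arm.get_state(); c=capture("wrist"); W=pts(c,s); cv2.imwrite("pics/w1.png",c["frame"])
print(np.array(s["eef_pos"])*1000)
for o in nets.outline_of(c,"pink_box_center")[:4]:
    m=o["mask"]; w=W[m]; print(round(o["conf"],2),o["rect"],c["frame"][m].mean(0).round())
    k=m&(W[...,2]>.118)&(W[...,2]<.135)
    if k.sum()>50: print(k.sum(),cv2.minAreaRect(W[k][:,:2].astype(np.float32)*1000),np.median(W[k][:,2]))
```

```text
[430.54121925 217.67683658 238.84788996]
0.66 [236.6, 133.2, 269.3, 235.8] [173. 116. 245.]
2553 ((432.8301086425781, 217.65858459472656), (87.79850006103516, 26.09174919128418), 13.642443656921387) 0.1258196941258848
0.66 [297.4, 75.6, 416.1, 112.2] [ 89. 227. 234.]
3169 ((325.64215087890625, 287.8308410644531), (26.352737426757812, 87.68482971191406), 12.296680450439453) 0.12567636024963433
```

View pics/w1.png

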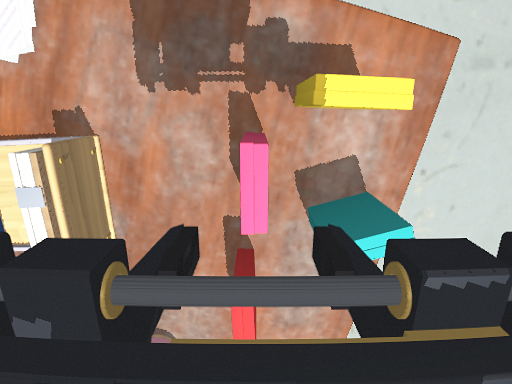

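The wrist view shows the pink box at (254,183), between the fingers at (185,250) and (325,250). It measures 87.8 x 26.1 mm with its top at 126 mm, so it agrees with the description. Now I descend to TCP z = 103 mm and grip.

Emit:
apply_moves(series=[{"offset":[2,0,-60],"dr":[0,0,0]},{"offset":[2,0,-105],"dr":[0,0,0]},{"offset":[2,0,-136],"dr":[0,0,0]},{"offset":[2,0,-136],"dr":[0,0,0]},{"offset":[2,0,-136],"dr":[0,0,0]}])

```text
clock: 2.48
eef_pos: [0.4337, 0.2172, 0.1039]
ee_rot: [-0.437, 0.437, 0.556, -0.555]
wrist_force: [0.3, 0.5, 0.4]
width: 0.062
```

Emit:
apply_moves(series=[{"offset":[0,0,0],"dr":[0,0,0]},{"offset":[0,0,0],"dr":[0,0,0]},{"offset":[0,0,0],"dr":[0,0,0]},{"offset":[0,0,0],"dr":[0,0,0]},{"offset":[0,0,0],"dr":[0,0,0]},{"offset":[0,0,0],"dr":[0,0,0]}], jaw=15)

```text
clock: 3.22
eef_pos: [0.4331, 0.2169, 0.1029]
ee_rot: [-0.437, 0.437, 0.556, -0.556]
wrist_force: [-0.2, 0.2, 3.9]
width: 0.0256
```

Emit:
apply_moves(series=[{"offset":[0,0,40],"dr":[0,0,0]},{"offset":[0,0,80],"dr":[0,0,0]},{"offset":[0,0,120],"dr":[0,0,0]},{"offset":[0,0,150],"dr":[0,0,0]},{"offset":[0,0,150],"dr":[0,0,0]}])

```text
clock: 3.85
eef_pos: [0.4336, 0.217, 0.254]
ee_rot: [-0.436, 0.438, 0.557, -0.555]
wrist_force: [-0.5, 0.4, -1.6]
width: 0.0259
```

Emit:
apply_moves(series=[{"offset":[14,-36,0],"dr":[0,0,2]},{"offset":[28,-72,0],"dr":[0,0,2]},{"offset":[42,-108,0],"dr":[0,0,2]},{"offset":[56,-144,0],"dr":[0,0,2]},{"offset":[70,-180,0],"dr":[0,0,2]},{"offset":[84,-216,0],"dr":[0,0,2]},{"offset":[94,-240,0],"dr":[0,0,2]},{"offset":[98,-252,0],"dr":[0,0,2]},{"offset":[98,-252,0],"dr":[0,0,2]},{"offset":[98,-252,0],"dr":[0,0,2]}])

```text
clock: 5.1
eef_pos: [0.5307, -0.0342, 0.2525]
ee_rot: [0.427, -0.427, -0.564, 0.564]
wrist_force: [-0.5, 1.0, -0.9]
width: 0.0257
```

```bash
cat > c.py <<'E'
from h import *
import sys
s=arm.get_state(); print(np.array(s["eef_pos"])*1000, s["width"],np.round(s["wrist_force"],1))
c=capture("wrist"); W=pts(c,s); np.save("wW.npy",W)
t=capture("top"); V=pts(t)
cv2.imwrite("pics/"+sys.argv[1]+".png",np.vstack([cv2.resize(c["frame"],(400,300)),cv2.resize(t["frame"][90:225,240:420],(400,300))]))
th=np.radians(15.6); ex=np.array([np.cos(th),np.sin(th)]); ey=np.array([-ex[1],ex[0]]); o=np.array([.517,-.002])-.0895*ey  # rack y frame from pack
for n,w,I in (("wrist",W,c["frame"]),("top",V,t["frame"])):
    hsv=cv2.cvtColor(I,cv2.COLOR_BGR2HSV).astype(int); H,S,B=hsv[...,0],hsv[...,1],hsv[...,2]
    D=w[...,:2]-o; X=D@ex*1000; Y=D@ey*1000; Z=w[...,2]*1000
    near=(abs(X)<110)&(abs(Y)<150)
    for k,m in (("pack",near&(S<70)&(Z>100)&(Z<109)&(Y>20)),("stop",near&(H>100)&(H<130)&(S>90)&(Z>107)&(Z<116)),("pink",near&(H>150)&(H<178)&(S>100)&(Z>60)),("pinkbox_top",near&(H>150)&(H<178)&(S>80)&(Z>127)&(Z<136))):
        if m.sum()>15:
            r=cv2.minAreaRect(w[m][:,:2].astype(np.float32)*1000)
            print(n,k,m.sum(),"X",np.percentile(X[m],[2,98]).round(1),"Y",np.percentile(Y[m],[2,98]).round(1),"Z",np.percentile(Z[m],[2,50,98]).round(1),"rect",np.round(r[0],1),np.round(r[1],1),round(r[2],1))
E
python3 c.py w2
```

```text
[530.67698096 -34.23334167 252.45696778] 0.02567594161861356 [-0.5  1.  -0.9]
wrist pack 2052 X [-60.9  52.6] Y [ 76.3 103.3] Z [102.1 104.4 106.7] rect [513.4  -1.1] [120.4  29.4] 19.0
wrist stop 1498 X [-54.9  65. ] Y [-53.5 -42.1] Z [108.  112.7 114.5] rect [ 559.7 -133.4] [126.9  13.6] 15.5
wrist pink 8636 X [-39.5  44.7] Y [43.4 68. ] Z [188.  275.1 277.1] rect [526.5 -13.4] [88.3 72.1] 11.7
```

View pics/w2.png

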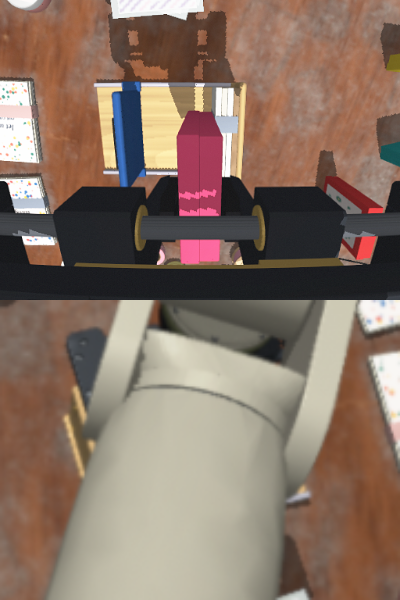

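The wrist view shows the pink box held upright, between the blue stop (left, 128,130) and the white pack (right, 225,130). The gap to the pack face is about 6 mm. I lower it to just above the floor.

Emit:
apply_moves(series=[{"offset":[0,0,-40],"dr":[0,0,0]},{"offset":[0,0,-80],"dr":[0,0,0]},{"offset":[0,0,-110],"dr":[0,0,0]},{"offset":[0,0,-130],"dr":[0,0,0]},{"offset":[0,0,-138],"dr":[0,0,0]},{"offset":[0,0,-142],"dr":[0,0,0]},{"offset":[0,0,-142],"dr":[0,0,0]}])

```text
clock: 6.08
eef_pos: [0.5313, -0.0351, 0.1113]
ee_rot: [-0.427, 0.427, 0.564, -0.563]
wrist_force: [0.1, 0.5, -1.2]
width: 0.0257
```

Emit:
apply_moves(series=[{"offset":[0,0,-1],"dr":[0,0,0]},{"offset":[0,0,-2],"dr":[0,0,0]},{"offset":[0,0,-2],"dr":[0,0,0]}])

```text
clock: 6.45
eef_pos: [0.5312, -0.0352, 0.1089]
ee_rot: [-0.427, 0.427, 0.563, -0.563]
wrist_force: [0.4, -0.0, -1.0]
width: 0.0256
```

Emit:
apply_moves(series=[{"offset":[0,0,-1],"dr":[0,0,0]},{"offset":[0,0,-1],"dr":[0,0,0]}])

```text
clock: 6.7
eef_pos: [0.5313, -0.0353, 0.1089]
ee_rot: [-0.427, 0.428, 0.564, -0.563]
wrist_force: [-1.8, 0.0, 9.1]
width: 0.0257
```

The box is on the floor (9 N). I open partly and lift away.

Emit:
apply_moves(series=[{"offset":[0,0,1],"dr":[0,0,0]},{"offset":[0,0,1],"dr":[0,0,0]},{"offset":[0,0,1],"dr":[0,0,0]},{"offset":[0,0,1],"dr":[0,0,0]}], jaw=48)

```text
clock: 7.2
eef_pos: [0.531, -0.0351, 0.1086]
ee_rot: [0.427, -0.427, -0.563, 0.563]
wrist_force: [-0.5, 0.1, 0.5]
width: 0.048
```

Emit:
apply_moves(series=[{"offset":[0,0,20],"dr":[0,0,0]},{"offset":[0,0,60],"dr":[0,0,0]},{"offset":[0,0,110],"dr":[0,0,0]},{"offset":[0,0,130],"dr":[0,0,0]},{"offset":[0,0,130],"dr":[0,0,0]},{"offset":[0,0,130],"dr":[0,0,0]}])

```text
clock: 7.95
eef_pos: [0.5306, -0.035, 0.2375]
ee_rot: [0.428, -0.427, -0.563, 0.564]
wrist_force: [-0.5, 0.0, -0.1]
width: 0.0481
```

```bash
python3 c.py w3
```

```text
[530.62137451 -35.03553175 237.46256677] 0.04808759680559352 [-0.5  0.  -0.1]
wrist pack 3147 X [-60.6  62.2] Y [ 75.6 102.7] Z [102.  104.4 106.6] rect [518.3  -0.9] [129.6  30.8] 15.3
wrist stop 1712 X [-55.1  71.4] Y [-53.3 -42.2] Z [107.9 112.7 114.4] rect [ 562.6 -132.5] [133.2  13.6] 15.1
wrist pink 2879 X [-39.   45.6] Y [42.2 66.9] Z [ 88.6 131.8 133.7] rect [522.1  -2.7] [87.9 91.7] 15.6
wrist pinkbox_top 2691 X [-37.5  45.7] Y [42.1 66.8] Z [130.  131.8 133.5] rect [531.  -34.4] [87.9 25.8] 15.6
```

View pics/w3.png

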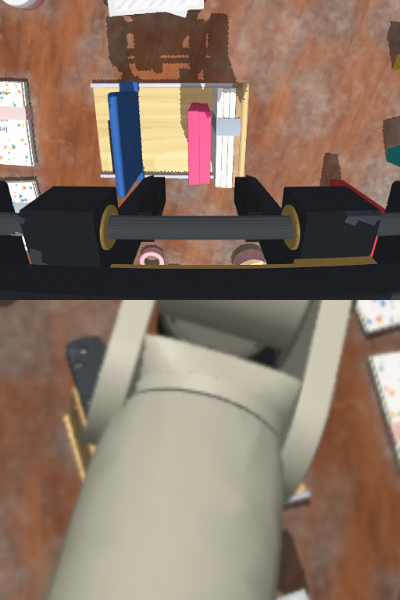

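The box stands upright at (200,143) in the wrist half of the picture. It is parallel to the pack, with a gap of 7 to 8 mm. Now I go behind the stop with the fingers shut.

Emit:
apply_moves(series=[{"offset":[15,-47,0],"dr":[0,0,0]},{"offset":[30,-95,0],"dr":[0,0,0]},{"offset":[45,-145,0],"dr":[0,0,0]},{"offset":[45,-145,0],"dr":[0,0,0]},{"offset":[45,-145,-50],"dr":[0,0,0]},{"offset":[45,-145,-100],"dr":[0,0,0]},{"offset":[45,-145,-130],"dr":[0,0,0]},{"offset":[45,-145,-145],"dr":[0,0,0]},{"offset":[45,-145,-145],"dr":[0,0,0]},{"offset":[45,-145,-145],"dr":[0,0,0]}], jaw=0)

```text
clock: 9.3
eef_pos: [0.5766, -0.1802, 0.095]
ee_rot: [-0.426, 0.428, 0.564, -0.563]
wrist_force: [0.5, 0.4, -0.3]
width: 0.0003
```

Emit:
apply_moves(series=[{"offset":[-2,8,0],"dr":[0,0,0]},{"offset":[-4,16,0],"dr":[0,0,0]},{"offset":[-7,24,0],"dr":[0,0,0]},{"offset":[-9,32,0],"dr":[0,0,0]},{"offset":[-11,40,0],"dr":[0,0,0]},{"offset":[-13,48,0],"dr":[0,0,0]},{"offset":[-16,56,0],"dr":[0,0,0]},{"offset":[-16,56,0],"dr":[0,0,0]}])

```text
clock: 10.3
eef_pos: [0.5598, -0.1232, 0.0937]
ee_rot: [-0.427, 0.427, 0.564, -0.563]
wrist_force: [-0.7, 0.6, -0.3]
width: 0.0004
```

```bash
python3 c.py w4
```

```text
[ 559.79773846 -123.19364678   93.67555585] 0.0003590181339915401 [-0.7  0.6 -0.3]
wrist pack 2616 X [-61.9  20.4] Y [40.7 94.5] Z [100.3 104.1 108.3] rect [523.1 -21.6] [127.9  58.6] 14.1
wrist stop 3112 X [-57.1  -2.8] Y [-19.3  -8.7] Z [108.8 112.8 114.4] rect [ 523.7 -109.7] [26.5 71. ] 87.4
wrist pink 12124 X [-39.3  42.6] Y [40.8 65.9] Z [ 71.3 131.1 133.3] rect [554.  -35.7] [130.9  87. ] 29.9
wrist pinkbox_top 8382 X [-38.1  40.5] Y [41.1 66.1] Z [127.8 131.6 133.4] rect [529.6 -35.5] [85.5 28.2] 15.5
top pack 30 X [48.9 64.9] Y [74.7 92.4] Z [100.1 102.  103.9] rect [577.2   6. ] [25.2 11.1] 62.2
top stop 21 X [60.9 74.1] Y [-17.6  -7.9] Z [107.9 111.4 113. ] rect [609.4 -81.1] [ 8.9 14.4] 80.1
top pink 181 X [-4.4 46.4] Y [42.5 66.5] Z [116.6 130.  190.1] rect [541.4 -31.7] [64. 25.] 15.8
top pinkbox_top 155 X [-5.6 46.1] Y [42.5 65.3] Z [127.8 130.2 133.5] rect [541.9 -33.3] [63.2 24.7] 18.6
```

View pics/w4.png

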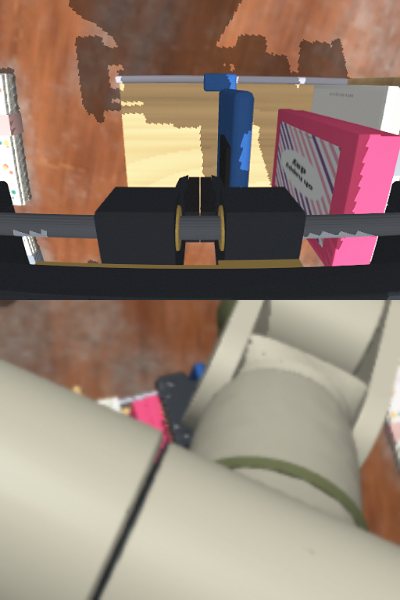

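The stop slides squarely: its push point has gone from y = -56 to -22 mm, and the box is still upright. I continue.

Emit:
apply_moves(series=[{"offset":[-2,8,0],"dr":[0,0,0]},{"offset":[-4,15,0],"dr":[0,0,0]},{"offset":[-6,22,0],"dr":[0,0,0]},{"offset":[-8,29,0],"dr":[0,0,0]},{"offset":[-10,35,0],"dr":[0,0,0]},{"offset":[-11,40,0],"dr":[0,0,0]},{"offset":[-12,43,0],"dr":[0,0,0]},{"offset":[-13,46,0],"dr":[0,0,0]},{"offset":[-13,48,0],"dr":[0,0,0]}])

```text
clock: 11.52
eef_pos: [0.5469, -0.076, 0.0938]
ee_rot: [0.427, -0.427, -0.563, 0.564]
wrist_force: [-1.7, -3.0, 0.8]
width: 0.0003
```

Emit:
apply_moves(series=[{"offset":[0,1,0],"dr":[0,0,0]},{"offset":[-1,2,0],"dr":[0,0,0]},{"offset":[-1,3,0],"dr":[0,0,0]},{"offset":[-1,4,0],"dr":[0,0,0]}])

```text
clock: 12.02
eef_pos: [0.546, -0.0722, 0.0938]
ee_rot: [0.427, -0.427, -0.563, 0.564]
wrist_force: [-0.5, -2.8, 0.3]
width: 0.0007
```

Emit:
apply_moves(series=[{"offset":[0,1,0],"dr":[0,0,0]},{"offset":[-0.5,2,0],"dr":[0,0,0]}])

```text
clock: 12.28
eef_pos: [0.5455, -0.0701, 0.0938]
ee_rot: [0.427, -0.427, -0.563, 0.563]
wrist_force: [-0.4, -2.5, 0.7]
width: 0.0002
```

Emit:
apply_moves(series=[{"offset":[0,0.5,0],"dr":[0,0,0]},{"offset":[-0.3,1,0],"dr":[0,0,0]}])

```text
clock: 12.52
eef_pos: [0.5452, -0.0691, 0.0937]
ee_rot: [-0.427, 0.427, 0.563, -0.563]
wrist_force: [-1.2, -2.9, 0.9]
width: 0.0005
```

Emit:
apply_moves(series=[{"offset":[0,0.5,0],"dr":[0,0,0]},{"offset":[-0.3,1,0],"dr":[0,0,0]}])

```text
clock: 12.78
eef_pos: [0.545, -0.0681, 0.0938]
ee_rot: [-0.427, 0.427, 0.563, -0.563]
wrist_force: [0.2, -3.5, 0.4]
width: 0.0004
```

Emit:
apply_moves(series=[{"offset":[0,0.5,0],"dr":[0,0,0]},{"offset":[-0.3,1,0],"dr":[0,0,0]}])

```text
clock: 13.02
eef_pos: [0.5448, -0.0672, 0.0938]
ee_rot: [0.427, -0.427, -0.563, 0.563]
wrist_force: [-1.4, -4.3, 0.8]
width: 0.0
```

Emit:
apply_moves(series=[{"offset":[0,0.5,0],"dr":[0,0,0]},{"offset":[-0.3,1,0],"dr":[0,0,0]}])

```text
clock: 13.28
eef_pos: [0.5447, -0.0669, 0.0938]
ee_rot: [0.427, -0.428, -0.563, 0.564]
wrist_force: [-0.0, -9.0, -1.4]
width: 0.0005
```

Emit:
apply_moves(series=[{"offset":[0,0.5,0],"dr":[0,0,0]},{"offset":[-0.3,1,0],"dr":[0,0,0]}])

```text
clock: 13.52
eef_pos: [0.5447, -0.0668, 0.0939]
ee_rot: [0.426, -0.428, -0.563, 0.564]
wrist_force: [0.1, -14.4, -2.1]
width: 0.0007
```

```bash
python3 c.py w5
```

```text
[544.67179847 -66.82591452  93.86440513] 0.0007019737096435536 [  0.1 -14.4  -2.1]
wrist pack 6161 X [-61.8  52.4] Y [ 30. 104.] Z [101.4 104.4 108. ] rect [511.3  -3.8] [106.4  97.7] 64.6
wrist stop 3155 X [-56.8  -2.2] Y [38.3 49.2] Z [109.1 112.8 114.4] rect [507.5 -53.8] [26.1 69.3] 88.1
wrist pink 6369 X [-39.3  -5.3] Y [50.2 75.2] Z [ 82.9 131.3 133.4] rect [502.5 -34.4] [54.5 37.6] 43.3
wrist pinkbox_top 4953 X [-38.8  -4.4] Y [50.3 75.4] Z [128.3 131.6 133.3] rect [505.7 -32.5] [40.9 26.4] 15.6
top pack 34 X [-24.9  -4.1] Y [ 96.4 105.5] Z [100.2 103.6 105.5] rect [499.5   4.5] [22.6 10.2] 14.4
```

View pics/w5.png

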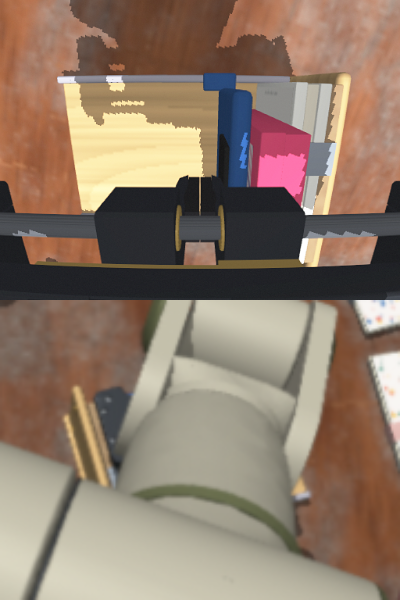

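The force has risen to 14 N with no more travel. In the wrist view the stop (235,140), pink box (280,160) and pack (300,110) stand face to face. I back off, lift, and clear the view.

Emit:
apply_moves(series=[{"offset":[2,-6,0],"dr":[0,0,0]},{"offset":[7,-25,0],"dr":[0,0,0]},{"offset":[11,-40,20],"dr":[0,0,0]},{"offset":[11,-40,70],"dr":[0,0,0]},{"offset":[11,-40,120],"dr":[0,0,0]},{"offset":[11,-40,170],"dr":[0,0,0]},{"offset":[0,-10,190],"dr":[0,0,0]},{"offset":[-15,35,190],"dr":[0,0,0]},{"offset":[-15,35,190],"dr":[0,0,0]},{"offset":[-15,35,190],"dr":[0,0,0]}])

```text
clock: 14.88
eef_pos: [0.5294, -0.0309, 0.2837]
ee_rot: [0.427, -0.427, -0.563, 0.563]
wrist_force: [-0.1, 0.3, 0.1]
width: 0.0007
```

```bash
python3 c.py w6
python3 - <<'E'
from h import *
c=capture("side"); W=pts(c)
for o in nets.outline_of(c,"red_box_center")[:1]: print(o["conf"],np.nanmedian(W[o["mask"]],0),o["rect"])
a=cv2.imread("pics/w6.png"); b=cv2.resize(c["frame"][140:300,150:390],(400,267),interpolation=2)
cv2.imwrite("pics/w6b.png",np.vstack([a[:300],b]))
E
```

```text
[529.41968105 -30.85593461 283.66280419] 0.0006776042035117542 [-0.1  0.3  0.1]
wrist pack 2290 X [-60.5  62.1] Y [ 37.9 103.4] Z [102.1 104.4 107.9] rect [523.1 -20. ] [128.5  70.4] 14.3
wrist stop 1101 X [-55.4  62.8] Y [38.4 49.5] Z [109.7 112.9 114.6] rect [534.4 -44.3] [125.7  11.7] 15.2
wrist pink 2099 X [-38.9  46. ] Y [50.5 75.4] Z [ 99.1 131.7 133.7] rect [528.7 -26. ] [87.9 25.8] 15.4
wrist pinkbox_top 2000 X [-37.3  46. ] Y [50.5 75.4] Z [129.9 131.8 133.7] rect [528.8 -26. ] [87.9 25.6] 15.2
0.84 [0.58894645 0.2320726  0.06598604] [247.4, 158.2, 275.0, 205.5]
```

View pics/w6b.png

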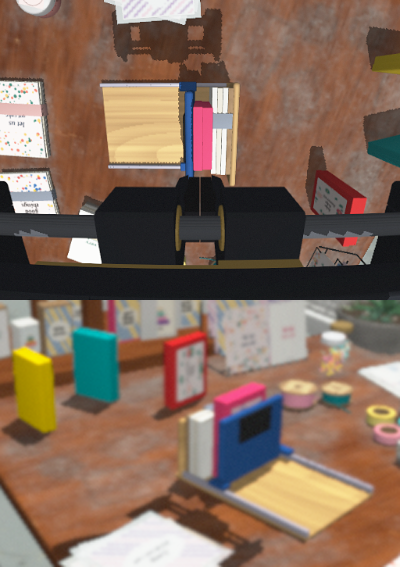

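The stop, box and pack stand upright together, and the red, turquoise and yellow boxes have not moved. The stop's inner face is at about 50 mm and the box spans 50 to 75.5 mm. The pack begins at about 75.5 mm in the same frame, so I see no gaps. The arm is clear, so I hand in.

```bash
python3 -c "
from workcell import arm
print(arm.finish_job())"
```

```text
the job is handed in; nothing more can be done
None
```

The pink box now stands on end in the rack with its broad side against the white pack. The blue stop is slid up against it, and I handed the job in at about 15 s on the robot's clock.

- **Pressed together:** the stop slid at about 3 N. At the end the force rose to 14 N with no further travel, so everything was tight.
- **Last view, after backing off:** the stop's inner face is at about y = 50 mm, the box spans 50 to 75.5 mm, and the pack starts at about 75.5 mm. That leaves no visible gap. The box is upright with its top at 132 mm, in line with the rack at about 15.4°.
- **Bystanders:** the red box measured where it was at the start, within about 2 mm. The turquoise and yellow boxes looked unmoved in the last picture, and I never touched any of the three.
- **Disagreement:** the stop's push point ended at y = 35 mm in my frame, where the task said about 33. I put this down to a 2 mm offset in my rack origin, because the pack and box read about 1.5 mm further along y as well.

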